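# Open the ripening tub and hold its lid for inspection

## Robot

A 7-joint arm with a two-finger parallel gripper is mounted at the origin on the work surface. World frame = base frame: x ahead of the robot, y to its left, z up, the work surface at z = 0. Lengths are in m, angles in rad, forces in N, time in s.
With the tool pointing down it reaches from about 0.4 to 0.875 m from the base axis. Payload 6.5 kg.
Tool frame: the origin (TCP) lies at the very end of the fingers, on their centre line; the grasp point (between the pads) lies 19 mm behind it; x points along the fingers, z is the direction in which the jaws open and shut, and the axes are right-handed (so a half turn about x gives the same grasp; the last joint's range is limited). The gripper opens to 85 mm and grips with 20 to 120 N. Pads are 22 mm wide; open, the fingers measure 114 mm over their backs; the gripper's body (76 mm by 85 mm) begins 54 mm behind the grasp point. The pads swing forward as they close: fully open they stand 13 mm farther back than shut.
Start: joints at [-1.361, 0.536, -0.004, 1.538, 0.003, 1.067, -0.071], TCP at [0.177, 0.625, 0.231] pointing down, gripper open.
Joint ranges: [-2.7, 2.7], [-0.37, 2.16], [-1.27, 1.26], [0.24, 2.4], [-1.31, 4.45], [0.19, 1.91], [-2.76, 2.76]. Speed limits (rad/s): [2.39, 2.39, 3.14, 3.14, 3.14, 3.14, 3.14].

## Interface

Orientations are given as a 3x3 rotation matrix whose columns are the frame's x, y, z axes.
In Python, from cell import sense, vision, manip gives the robot as it stands. The module is installed in compiled form; this text tells all that it offers.
- The arm moves only by the tool apply_moves, never from a script. Its argument "increments" is a list of rows, each an object of numbers: "dx", "dy", "dz": the shift along the world's x, y, z in m; "turn": the turn about the world's z in rad. A call has 1 to 10 rows; each row is the pose to reach, as a shift and turn from the pose measured when the call began; what a row does not reach only later rows make up. A row lasts 1/12 s, in which the tool goes at most 41.7 mm and 7.16 degrees, less where a joint would pass 70% of its speed; a pose out of reach is approached as far as the arm can. A call with a gripper value outside its range is refused whole. "grip" is the closure in counts, from 0 (fully open) to 255 (shut), set as the call begins (left out, the last holds). The fingers move at their own pace and stop on an object; "force" is the grip in N (left out, the last holds). Time passes only in rows, so rows that repeat a pose let the fingers close. It gives the time, the measured TCP pose, the force and the opening at its end, in the units of the state.
- sense(): the state, without advancing time (a new reading comes with each control period).
- vision.camera(name): name is "side" or "top" or "wrist"; returns the picture (384x512x3 uint8, red, green, blue); there is no depth.
- vision.camera_info(name): a dict with "K" (3x3 intrinsics, pixels), "k1" (the pictures are not rectified: a ray, as slopes to the right and down, at radius r is drawn at 1 + k1 r^2 times it, then the intrinsics apply), "xyz" and "rotation" of the camera in the world. Camera axes: x right, y up, looking along -z (the intrinsics and any distortion apply to the point x, -y, -z); pixel columns grow to the right and rows downward; lengths in m; the calibration is good to about 2 mm. A picture is of the moment at which its call begins: read the wrist's pose just before it. camera_info takes no time and is no camera call; for the wrist camera it gives the pose at the moment of the call.
- manip.close_job(): hands the job in, once; it reports no verdict.
The state is a dict: "clock": time; "joint_pos": joint angles; "qd": joint speeds; "tau": joint torques, N m; "position": TCP position; "tcp_rot": TCP orientation; "contact_force": force on the tool from outside, world axes, zero at the start; "moment": the same for the moment, N m; "opening": finger opening in m.
Only numpy, scipy, OpenCV 4.12 (cv2) and the standard library are available. Lean on these libraries where they do the work, as an engineer would, in place of code of your own. Each camera call takes 0.05 s, during which the arm holds its last target.

## Task

Open up the steel ripening tub so that both cheeses in it can be looked over: first lift the loose front cover off by its handle and lay it down flat in the middle of the empty wooden board beside the tub, then raise the hinged rear lid by its handle to 60 degrees from closed, so that the condensation on it runs back into the gutter, and keep it there. The lid falls shut if it is let go, so finish while still holding it at that angle with the gripper. Leave the cheeses in the tub and everything else on the table where they are.

Things in the scene. Friction and masses are not known exactly. Their poses are not given: they have to be found in the camera images.
- tub: Open-topped steel tub, fixed, left or right of the robot (the board on the other side), 325 (x) x 220 (y) mm, level rim 140 mm above the table. Origin: centre of its underside on the table; z up, x from the drain cock (front, sticks out 33 mm low down) to the hinge and drip gutter (back, to x = 189 mm). The loose cover closes the front half, the hinged lid the rear half.
- cover_grip (a point): Middle of the handle bar of the loose front cover (171 x 242 mm steel, 0.4-0.65 kg, balanced at the bar). Bar: round, 12 mm thick, 84 mm long along y, 45 mm above the sheet, 60 mm above the foot of the skirts it stands on when laid flat. Axes: z up, x to the rear edge. Starts at tub x = -88 mm, z = 188 mm; lifts straight up (skirts 12 mm deep, 4 mm play); its rear edge overlaps the lid.
- board_top (a point): Centre of the top face of the empty wooden ripening board, fixed, 360 (x) x 300 (y) x 24 mm, top 24 mm above the table; point z up.
- lid (a joint): Hinge angle of the rear lid, rad: 0 closed and flat, grows as its front edge rises; 60 degrees is 1.047; its stop is at 1.4. Nothing holds the lid up: it falls shut from any angle (0.5-0.8 kg, nearly free hinge).
- lid_grip (a point): Middle of the handle bar of the hinged rear lid (160 x 242 mm steel). Bar: round, 12 mm thick, 84 mm long along y, parallel to the hinge; 45 mm above the sheet, 125 mm in front of and (closed) 46.5 mm above the hinge axis, 39 mm behind the front edge. Axes turn with the lid: z its outward normal, x towards the hinge. The bar can turn between the fingers: the hand need not tilt with the lid.
- lid_hinge (a point): Middle of the lid's hinge axis, fixed at tub x = 164 mm, y = 0, 141.5 mm above the table; y is the hinge axis, x points away from the lid, z up.
- cheese_front_mid (a point): Bystander: centre of the small cheese in the front half of the tub, 130 mm across, 55 mm high.
- cheese_rear_mid (a point): Bystander: centre of the small cheese in the rear half of the tub, 130 mm across, 55 mm high.
- trier_mid (a point): Bystander: middle of a cheese trier (steel rod with a square dark wooden handle, 230 mm long, 22 mm high) lying along x between tub and board.
- brush_mid (a point): Bystander: centre of a wooden rind brush, 160 x 50 x 42 mm.
- jug_mid (a point): Bystander: centre of a steel jug with a handle, 96 mm across, 125 mm high.
- bottle_mid (a point): Bystander: centre of a white bottle, 64 mm across, 170 mm high.
- bigwheel_mid (a point): Bystander: centre of a washed-rind cheese wheel, 150 mm across, 65 mm high, on the table behind the gap between tub and board.

How it is judged:
On the way, in this order (a step that is already met when the one before it is completed fails the run):
1. the loose cover lies flat on the empty board, let go, with the lid still closed (horizontal distance between cover_grip and board_top below 0.045 m and z of cover_grip in the frame of board_top between 0.052 and 0.068 m and angle between cover_grip's own z axis and vertical below 0.09 rad and contact force between cover and board above 2 N and contact force between the fingers and cover below 0.1 N and linear speed of cover below 0.03 m/s and value of joint lid below 0.1 rad), for 0.2 s.
2. the gripper holds the hinged lid open at 60 degrees, within 6 degrees (value of joint lid between 0.942 and 1.152 rad and velocity of joint lid between -0.08 and 0.08 rad/s and contact force between the fingers and lid above 0.4 N), for 0.5 s.
At the end, for the whole second after the job is handed in: The gripper's fingers hold the hinged lid still at 60 degrees from closed, within 6 degrees, nothing else propping it; the loose cover lies flat (within 5 degrees) and let go on the board, its handle within 45 mm of the board's centre; no bystander has been moved by more than 30 mm (all of step 2 and horizontal distance between cover_grip and board_top below 0.045 m and z of cover_grip in the frame of board_top between 0.052 and 0.068 m and angle between cover_grip's own z axis and vertical below 0.09 rad and contact force between cover and board above 2 N and contact force between each of the fingers, lid and cover below 0.1 N and linear speed of cover below 0.03 m/s and contact force between lid and trier below 0.1 N and contact force between lid and brush below 0.1 N and contact force between lid and jug below 0.1 N and contact force between lid and bottle below 0.1 N and contact force between lid and bigwheel below 0.1 N and contact force between lid and cheese_front below 0.1 N and contact force between lid and cheese_rear below 0.1 N); the arm keeps its last pose, push and grip.
It fails at once if a cheese in the tub is moved by more than 30 mm (distance of any of cheese_front_mid, cheese_rear_mid from where it was at the start of the episode above 0.03 m).
It fails at once if the trier, brush, jug, bottle or big cheese is moved by more than 30 mm (distance of any of trier_mid, brush_mid, jug_mid, bottle_mid, bigwheel_mid from where it was at the start of the episode above 0.03 m).
It fails at once if the cover is dropped onto the board or table instead of being laid down (linear speed of cover above 0.6 m/s and height (world z) of cover_grip below 0.11 m).
It also fails if it takes over 62 s, if anything falls off the work surface, if the arm or the gripper's body presses on something with over 40 N, if the wrist force passes 120 N, or if a joint passes its speed limit or range.

## Working session

There is one attempt and no reset: what is moved stays moved. The work goes in short steps, Python scripts to look and compute and a tool call to move; the robot and the scene stay as the last step left them, time stands still between calls to the robot, and variables do not carry over. Pictures are saved under pics/ and viewed, and the job is handed in when it is done.

Besides the shell and the picture viewer there is one more tool, called after "Call:" as name([rows], argument=value, ...), one row to a line, values as JSON. apply_moves: Moves the arm, as the interface text tells. Its arguments: {"type":"object","properties":{"increments":{"type":"array","items":{"type":"object","properties":{"dx":{"type":"number"},"dy":{"type":"number"},"dz":{"type":"number"},"turn":{"type":"number"}}}},"grip":{"type":"number"},"force":{"type":"number"}},"required":["increments"]}

```bash
mkdir -p pics; ls; cat > h.py <<'E'
import numpy as np, cv2
from cell import sense, vision, manip
def ray(info,u,v):
    K=np.array(info["K"]);k1=info["k1"]
    d=np.array([(u-K[0,2])/K[0,0],(v-K[1,2])/K[1,1]])
    s=d.copy()
    for _ in range(30): s=d/(1+k1*(s@s))
    R=np.array(info["rotation"])
    return np.array(info["xyz"]),R@np.array([s[0],-s[1],-1])
def onz(info,u,v,z):
    o,d=ray(info,u,v); return o+d*(z-o[2])/d[2]
def proj(info,p):
    K=np.array(info["K"]);R=np.array(info["rotation"])
    c=R.T@(np.array(p)-np.array(info["xyz"])); s=np.array([c[0]/-c[2],-c[1]/-c[2]])
    s=s*(1+info["k1"]*(s@s)); return K[0,0]*s[0]+K[0,2],K[1,1]*s[1]+K[1,2]
def snap(cam,fn):
    i=vision.camera_info(cam); im=vision.camera(cam); cv2.imwrite("pics/"+fn,im[:,:,::-1]); return i,im
E
python3 - <<'E'
from h import *
for c in ["top","side","wrist"]:
    i,im=snap(c,c+"0.png"); print(c,i["xyz"],np.round(i["rotation"],3).tolist(),i["k1"],np.round(i["K"],1).tolist())
s=sense(); print(s["clock"],s["position"],np.round(s["tcp_rot"],3).tolist(),s["contact_force"],s["opening"])
E
```

```text
pics
top [ 0.41192629 -0.00969853  1.80589916] [[0.021, 0.994, -0.105], [-1.0, 0.02, -0.014], [-0.011, 0.106, 0.994]] -0.027193454157955238 [[461.8, 0.0, 253.9], [0.0, 461.8, 194.8], [0.0, 0.0, 1.0]]
side [ 0.18744342 -0.73870272  1.15493243] [[0.877, 0.372, -0.304], [-0.48, 0.677, -0.558], [-0.002, 0.635, 0.772]] 0.024496701133860186 [[363.7, 0.0, 252.7], [0.0, 363.7, 186.7], [0.0, 0.0, 1.0]]
wrist [0.09734122 0.64734962 0.37306407] [[0.273, -0.911, -0.31], [0.962, 0.257, 0.09], [-0.002, -0.323, 0.947]] -0.031047791322304525 [[295.2, 0.0, 256.7], [0.0, 295.2, 194.6], [0.0, 0.0, 1.0]]
0.15 [0.17687413 0.62498741 0.23060403] [[-0.0, -0.962, 0.272], [-0.001, 0.272, 0.962], [-1.0, -0.0, -0.001]] [0.15046997 0.23202787 0.03761343] 0.0849310278203817
```

View pics/top0.png

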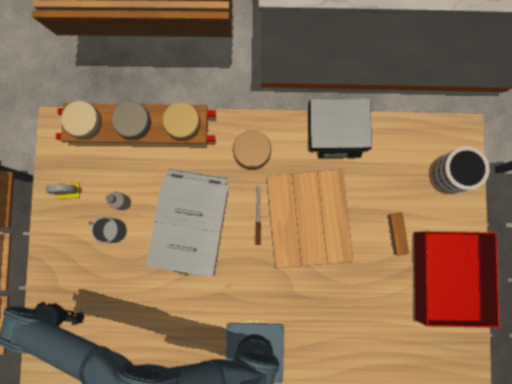

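View pics/side0.png

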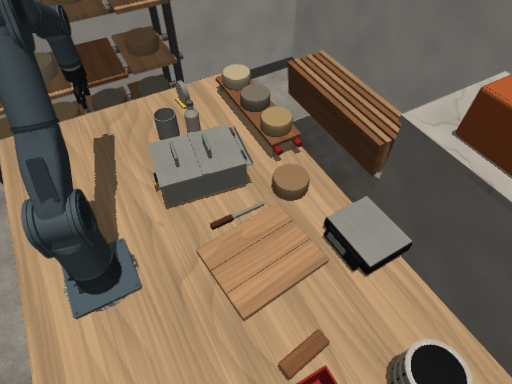

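View pics/wrist0.png

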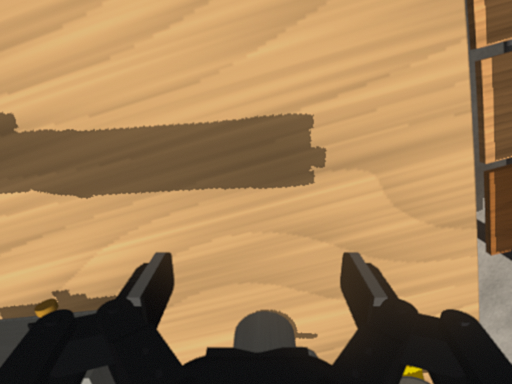

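The top view shows the tub around (187,223), with bar handles near (182,247) on the cover and (189,212) on the lid. The board is around (310,218). Next I measure the corners.

```bash
python3 - <<'E'
from h import *
im=cv2.imread("pics/top0.png")
c=im[155:290,135:365]; cv2.imwrite("pics/topcrop.png",cv2.resize(c,None,fx=3.4,fy=3.4,interpolation=cv2.INTER_CUBIC))
i=vision.camera_info("top")
hsv=cv2.cvtColor(im,cv2.COLOR_BGR2HSV)
m=((hsv[:,:,1]<40)&(hsv[:,:,2]>90)).astype(np.uint8); m[:160]=0;m[285:]=0;m[:,:140]=0;m[:,240:]=0
cs,_=cv2.findContours(m,cv2.RETR_EXTERNAL,cv2.CHAIN_APPROX_NONE); b=max(cs,key=cv2.contourArea)
r=cv2.minAreaRect(b); bp=cv2.boxPoints(r); print(r)
for p in bp: print(p,onz(i,*p,0.142))
E
```

```text
((187.6486358642578, 222.10812377929688), (66.41719055175781, 99.29698944091797), 9.462322235107422)
[146.72972 265.6216 ] [0.32558539 0.39130657 0.142     ]
[163.05403 167.67569] [0.68147628 0.34725115 0.142     ]
[228.56755 178.59464] [0.64576519 0.10623998 0.142     ]
[212.24324 276.54056] [0.29242709 0.15508452 0.142     ]
```

View pics/topcrop.png

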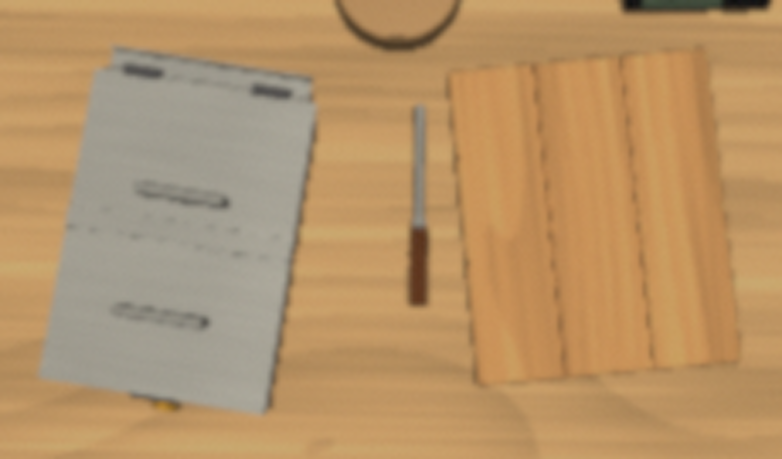

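```bash
python3 - <<'E'
from h import *
i=vision.camera_info("top")
P=lambda u,v,z: onz(i,135+(u+.5)/3.4-.5,155+(v+.5)/3.4-.5,z)
def pr(n,pts,z):
    a=np.array([P(*p,z) for p in pts]); print(n,np.round(a[:,:2],4).tolist(),"mean",np.round(a.mean(0),4),"lens",[round(float(np.linalg.norm(a[k]-a[k-1])),4) for k in range(len(a))]); return a
cv=pr("coverbar",[(113,309),(209,323)],.188)
ld=pr("lidbar",[(135,187),(229,202)],.188)
d=ld.mean(0)-cv.mean(0); print("bar2bar",np.linalg.norm(d[:2]),"yaw",np.arctan2(d[1],d[0]))
for a in(cv,ld):
  e=a[0]-a[1]; print("yaw",np.arctan2(-e[0],e[1]))
pr("coverfront",[(40,377),(268,412)],.140)
pr("sheetrear",[(97,68),(316,103)],.143)
b=pr("board",[(450,72),(704,47),(739,360),(478,384)],.024)
e=(b[0]+b[1]-b[2]-b[3]); print("byaw",np.arctan2(e[1],e[0]))
pr("trier",[(419,107),(417,304)],.011)
im=cv2.imread("pics/side0.png"); c=im[110:215,140:265]
cv2.imwrite("pics/sidecrop.png",cv2.resize(c,None,fx=6,fy=5.7*6/5.7*0+6,interpolation=cv2.INTER_CUBIC)[:600])
E
```

```text
coverbar [[0.3992, 0.309], [0.3871, 0.2096]] mean [0.3932 0.2593 0.188 ] lens [0.1001, 0.1001]
lidbar [[0.5253, 0.2911], [0.5118, 0.1931]] mean [0.5185 0.2421 0.188 ] lens [0.099, 0.099]
bar2bar 0.12653586797497676 yaw -0.13619422797167924
yaw -0.12114884142854125
yaw -0.13715277379418617
coverfront [[0.3258, 0.3929], [0.2949, 0.151]] mean [0.3103 0.272  0.14  ] lens [0.2439, 0.2439]
sheetrear [[0.6556, 0.3455], [0.6223, 0.1091]] mean [0.6389 0.2273 0.143 ] lens [0.2387, 0.2387]
board [[0.6762, -0.0351], [0.7108, -0.3258], [0.3558, -0.3657], [0.323, -0.0729]] mean [ 0.5164 -0.1999  0.024 ] lens [0.3551, 0.2928, 0.3573, 0.2946]
byaw 0.10924001263627163
trier [[0.6367, -0.0003], [0.411, -0.0026]] mean [ 0.5238 -0.0014  0.011 ] lens [0.2257, 0.2257]
```

View pics/sidecrop.png

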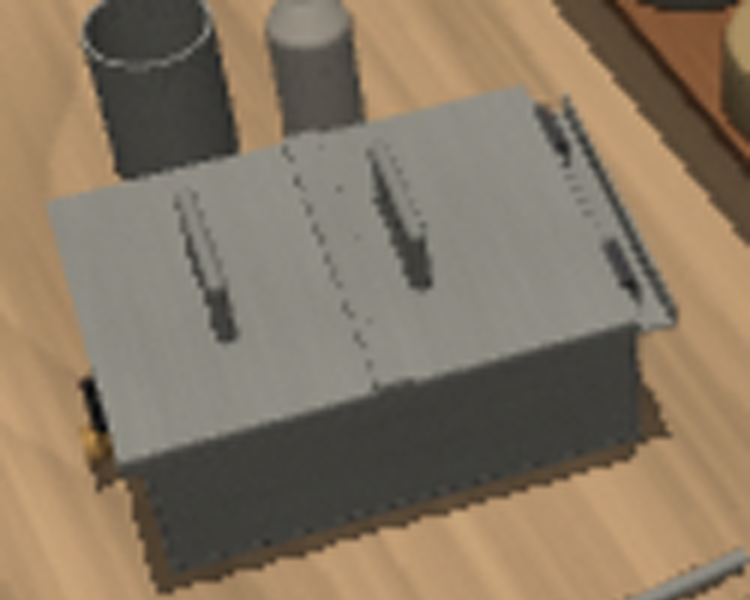

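Both views agree with the given sizes: the bars are 127 mm apart (tub yaw ≈ -0.135) and the sheet is 242 mm wide. That puts the cover bar at ≈ (0.394, 0.260) and the board centre at ≈ (0.516, -0.200). I'll move above the cover.

Call:
apply_moves([
  {"dx":0.02,"dy":-0.02,"dz":0.02,"turn":-0.11},
  {"dx":0.04,"dy":-0.05,"dz":0.04,"turn":-0.23},
  {"dx":0.06,"dy":-0.08,"dz":0.055,"turn":-0.35},
  {"dx":0.08,"dy":-0.115,"dz":0.06,"turn":-0.47},
  {"dx":0.1,"dy":-0.15,"dz":0.06,"turn":-0.59},
  {"dx":0.12,"dy":-0.185,"dz":0.06,"turn":-0.71},
  {"dx":0.14,"dy":-0.22,"dz":0.06,"turn":-0.83},
  {"dx":0.16,"dy":-0.255,"dz":0.06,"turn":-0.95},
  {"dx":0.18,"dy":-0.29,"dz":0.06,"turn":-1.07},
  {"dx":0.195,"dy":-0.325,"dz":0.06,"turn":-1.19},
], grip=0)

```text
clock: 0.98
position: [0.373, 0.2978, 0.2907]
tcp_rot: [[-0.001, -0.098, 0.995], [-0.0, 0.995, 0.098], [-1.0, 0.0, -0.001]]
contact_force: [1.1, 1.2, 0.2]
opening: 0.0855
```

Call:
apply_moves([
  {"dx":0.01,"dy":-0.018,"dz":0.0,"turn":-0.11},
  {"dx":0.021,"dy":-0.038,"dz":0.0,"turn":-0.23},
  {"dx":0.021,"dy":-0.038,"dz":0.0,"turn":-0.233},
  {"dx":0.021,"dy":-0.038,"dz":0.0,"turn":-0.233},
])

```text
clock: 1.32
position: [0.3944, 0.2589, 0.2907]
tcp_rot: [[-0.001, 0.136, 0.991], [0.0, 0.991, -0.136], [-1.0, 0.0, -0.001]]
contact_force: [-0.6, 0.5, -0.2]
opening: 0.0855
```

```bash
python3 - <<'E'
from h import *
s=sense();print(s["clock"],s["position"],np.round(s["tcp_rot"],3).tolist(),np.round(s["joint_pos"],2))
i,im=snap("wrist","wrist1.png")
for n,p in dict(c=(.394,.26,.188),c1=(.394+.042*.135,.26+.042*.991,.188),c2=(.394-.042*.135,.26-.042*.991,.188),lid=(.5185,.2421,.188)).items(): print(n,np.round(proj(i,p),1))
E
```

```text
1.3167 [0.39435366 0.25887712 0.29066902] [[-0.001, 0.136, 0.991], [0.0, 0.991, -0.136], [-1.0, 0.0, -0.001]] [-1.04  0.16  0.41  1.94 -0.08  1.05 -0.73]
c [255.8 192.4]
c1 [255.7 144.4]
c2 [256.  235.6]
lid [398.4 193.3]
```

View pics/wrist1.png

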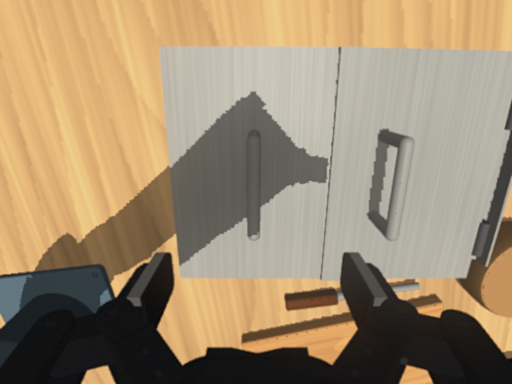

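The wrist view shows the cover bar from (254,131) to (254,239). The lid bar runs from (406,138) to (392,240). The overlap seam is near column 332.

```bash
python3 - <<'E'
from h import *
i=vision.camera_info("wrist")
a=onz(i,254,131,.188);b=onz(i,254,239,.188);print(a,b,(a+b)/2,np.linalg.norm(a-b))
a=onz(i,407,138,.188);b=onz(i,392,240,.188);print(a,b,(a+b)/2,np.linalg.norm(a-b),np.arctan2(-(a-b)[0],(a-b)[1]))
a=onz(i,161,46,.142);b=onz(i,181,278,.142);print(a,b,(a+b)/2,np.linalg.norm(a-b),np.arctan2(-(a-b)[0],(a-b)[1]))
E
```

```text
[0.39899255 0.31396871 0.188     ] [0.3855514  0.21640073 0.188     ] [0.39227198 0.26518472 0.188     ] 0.0984894708594945
[0.524151  0.2917816 0.188    ] [0.51294641 0.19801826 0.188     ] [0.51854871 0.24489993 0.188     ] 0.09443043094017 -0.11893469483019334
[0.32523473 0.39486707 0.142     ] [0.29089701 0.15385623 0.142     ] [0.30806587 0.27436165 0.142     ] 0.2434446674607047 -0.14152131728016804
```

Call:
apply_moves([
  {"dx":-0.001,"dy":0.003,"dz":-0.03},
  {"dx":-0.001,"dy":0.003,"dz":-0.065},
  {"dx":-0.001,"dy":0.003,"dz":-0.1},
  {"dx":-0.001,"dy":0.003,"dz":-0.115},
  {"dx":-0.001,"dy":0.003,"dz":-0.121},
  {"dx":-0.001,"dy":0.003,"dz":-0.121},
])

```text
schema error: expected keys dx, dy, dz, turn
```

Call:
apply_moves([
  {"dz":0},
  {"dz":0},
  {"dz":0},
  {"dz":0},
  {"dz":0},
  {"dz":0},
  {"dz":0},
  {"dz":0},
], grip=255, force=60)

```text
schema error: expected keys dx, dy, dz, turn
```

Call:
apply_moves([
  {"dx":-0.001,"dy":0.003,"dz":-0.03,"turn":0},
  {"dx":-0.001,"dy":0.003,"dz":-0.065,"turn":0},
  {"dx":-0.001,"dy":0.003,"dz":-0.1,"turn":0},
  {"dx":-0.001,"dy":0.003,"dz":-0.115,"turn":0},
  {"dx":-0.001,"dy":0.003,"dz":-0.121,"turn":0},
  {"dx":-0.001,"dy":0.003,"dz":-0.121,"turn":0},
])

```text
clock: 1.87
position: [0.3915, 0.2636, 0.1684]
tcp_rot: [[-0.003, 0.13, 0.991], [-0.001, 0.991, -0.13], [-1.0, -0.002, -0.003]]
contact_force: [0.1, -0.2, 0.7]
opening: 0.0854
```

Call:
apply_moves([
  {"dx":0,"dy":0,"dz":0,"turn":0},
  {"dx":0,"dy":0,"dz":0,"turn":0},
  {"dx":0,"dy":0,"dz":0,"turn":0},
  {"dx":0,"dy":0,"dz":0,"turn":0},
  {"dx":0,"dy":0,"dz":0,"turn":0},
  {"dx":0,"dy":0,"dz":0,"turn":0},
  {"dx":0,"dy":0,"dz":0,"turn":0},
  {"dx":0,"dy":0,"dz":0,"turn":0},
], grip=255, force=60)

```text
clock: 2.53
position: [0.3918, 0.2638, 0.1689]
tcp_rot: [[-0.003, 0.131, 0.991], [-0.001, 0.991, -0.131], [-1.0, -0.001, -0.003]]
contact_force: [-0.2, -1.4, 6.3]
opening: 0.01
```

Call:
apply_moves([
  {"dx":0,"dy":0,"dz":0.004,"turn":0},
  {"dx":0,"dy":0,"dz":0.01,"turn":0},
  {"dx":0,"dy":0,"dz":0.018,"turn":0},
  {"dx":0,"dy":0,"dz":0.028,"turn":0},
  {"dx":0,"dy":0,"dz":0.042,"turn":0},
  {"dx":0,"dy":0,"dz":0.06,"turn":0},
  {"dx":0,"dy":0,"dz":0.08,"turn":0},
  {"dx":0,"dy":0,"dz":0.1,"turn":0},
  {"dx":0,"dy":0,"dz":0.115,"turn":0},
  {"dx":0,"dy":0,"dz":0.12,"turn":0},
])

```text
clock: 3.37
position: [0.3928, 0.2643, 0.2918]
tcp_rot: [[0.0, 0.131, 0.991], [0.002, 0.991, -0.131], [-1.0, 0.002, -0.0]]
contact_force: [1.6, 0.7, -6.5]
opening: 0.0099
```

```bash
python3 - <<'E'
from h import *
i,im=snap("side","side1.png"); i,im=snap("wrist","wrist2.png"); s=sense();print(s["position"],s["contact_force"],s["moment"])
a=cv2.imread("pics/side1.png");b=cv2.imread("pics/wrist2.png"); cv2.imwrite("pics/lift.png",cv2.resize(np.hstack([a,b]),(800,300)))
E
```

```text
[0.3921488  0.26401829 0.28996264] [ 0.28646504  0.68468586 -6.21893851] [-0.00432104  0.07144586 -0.00612497]
```

View pics/lift.png

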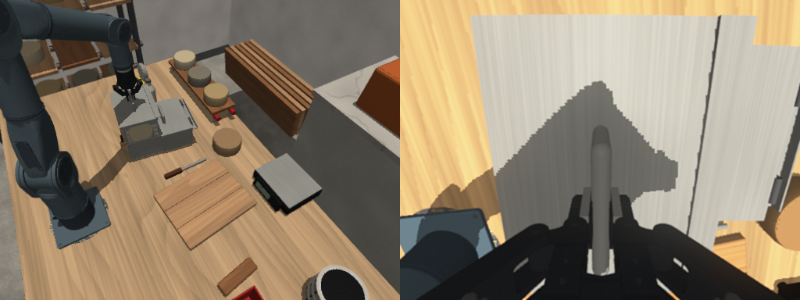

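The cover is held level at about 6.2 N, i.e. 0.63 kg. I'll carry it to the board.

Call:
apply_moves([
  {"dx":0.003,"dy":-0.01,"dz":0.005,"turn":0.0},
  {"dx":0.008,"dy":-0.03,"dz":0.008,"turn":0.01},
  {"dx":0.015,"dy":-0.055,"dz":0.01,"turn":0.03},
  {"dx":0.023,"dy":-0.085,"dz":0.01,"turn":0.05},
  {"dx":0.031,"dy":-0.115,"dz":0.01,"turn":0.07},
  {"dx":0.039,"dy":-0.145,"dz":0.01,"turn":0.09},
  {"dx":0.047,"dy":-0.175,"dz":0.01,"turn":0.11},
  {"dx":0.055,"dy":-0.205,"dz":0.01,"turn":0.13},
  {"dx":0.063,"dy":-0.235,"dz":0.01,"turn":0.15},
  {"dx":0.071,"dy":-0.265,"dz":0.01,"turn":0.17},
])

```text
clock: 4.3
position: [0.4622, -0.0035, 0.2993]
tcp_rot: [[-0.004, -0.039, 0.999], [0.0, 0.999, 0.039], [-1.0, 0.0, -0.004]]
contact_force: [1.1, 0.0, -6.4]
opening: 0.0096
```

Call:
apply_moves([
  {"dx":0.008,"dy":-0.03,"dz":0.0,"turn":0.02},
  {"dx":0.016,"dy":-0.06,"dz":0.0,"turn":0.04},
  {"dx":0.024,"dy":-0.09,"dz":0.0,"turn":0.06},
  {"dx":0.032,"dy":-0.12,"dz":0.0,"turn":0.07},
  {"dx":0.04,"dy":-0.15,"dz":0.0,"turn":0.07},
  {"dx":0.046,"dy":-0.175,"dz":0.0,"turn":0.07},
  {"dx":0.051,"dy":-0.192,"dz":0.0,"turn":0.07},
  {"dx":0.053,"dy":-0.199,"dz":0.0,"turn":0.07},
  {"dx":0.053,"dy":-0.199,"dz":0.0,"turn":0.07},
])

```text
clock: 5.05
position: [0.5141, -0.2049, 0.2985]
tcp_rot: [[-0.006, -0.106, 0.994], [-0.001, 0.994, 0.106], [-1.0, -0.001, -0.006]]
contact_force: [-0.2, -0.9, -6.4]
opening: 0.0103
```

Call:
apply_moves([
  {"dx":0.002,"dy":0.005,"dz":-0.01,"turn":0},
  {"dx":0.002,"dy":0.005,"dz":-0.035,"turn":0},
  {"dx":0.002,"dy":0.005,"dz":-0.065,"turn":0},
  {"dx":0.002,"dy":0.005,"dz":-0.095,"turn":0},
  {"dx":0.002,"dy":0.005,"dz":-0.125,"turn":0},
  {"dx":0.002,"dy":0.005,"dz":-0.155,"turn":0},
  {"dx":0.002,"dy":0.005,"dz":-0.185,"turn":0},
  {"dx":0.002,"dy":0.005,"dz":-0.205,"turn":0},
  {"dx":0.002,"dy":0.005,"dz":-0.22,"turn":0},
  {"dx":0.002,"dy":0.005,"dz":-0.222,"turn":0},
])

```text
clock: 5.88
position: [0.5137, -0.1964, 0.073]
tcp_rot: [[-0.012, -0.108, 0.994], [0.002, 0.994, 0.108], [-1.0, 0.003, -0.012]]
contact_force: [-1.5, 1.0, -5.7]
opening: 0.01
```

```bash
python3 - <<'E'
from h import *
i,im=snap("side","side2.png"); s=sense();print(s["position"],s["contact_force"],s["moment"])
a=cv2.imread("pics/side2.png")[150:350,150:400]; cv2.imwrite("pics/low.png",cv2.resize(a,None,fx=3,fy=3))
E
```

```text
[ 0.51447501 -0.19718026  0.07435074] [-0.16303938 -0.71088109 -5.79811613] [-0.0046876   0.07484671 -0.00836619]
```

View pics/low.png

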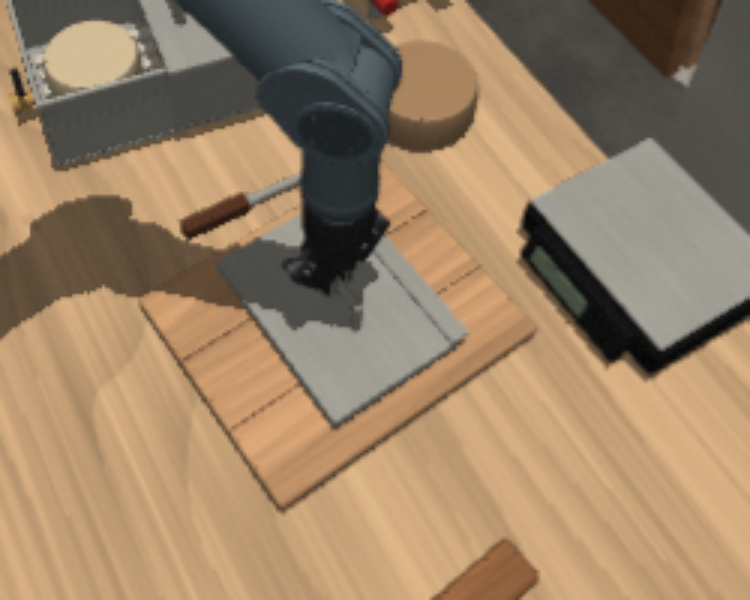

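The cover is level and roughly centred over the board, about 9 mm above it. I'll lower it gently until it touches.

Call:
apply_moves([
  {"dx":0.001,"dy":-0.002,"dz":-0.002,"turn":0},
  {"dx":0.001,"dy":-0.002,"dz":-0.004,"turn":0},
  {"dx":0.001,"dy":-0.002,"dz":-0.006,"turn":0},
  {"dx":0.001,"dy":-0.002,"dz":-0.008,"turn":0},
  {"dx":0.001,"dy":-0.002,"dz":-0.009,"turn":0},
  {"dx":0.001,"dy":-0.002,"dz":-0.009,"turn":0},
])

```text
clock: 6.43
position: [0.5157, -0.1993, 0.0656]
tcp_rot: [[-0.009, -0.108, 0.994], [0.001, 0.994, 0.108], [-1.0, 0.002, -0.009]]
contact_force: [0.4, 0.1, -5.7]
opening: 0.0101
```

Call:
apply_moves([
  {"dx":0,"dy":0,"dz":-0.001,"turn":0},
  {"dx":0,"dy":0,"dz":-0.002,"turn":0},
  {"dx":0,"dy":0,"dz":-0.003,"turn":0},
  {"dx":0,"dy":0,"dz":-0.003,"turn":0},
])

```text
clock: 6.77
position: [0.5159, -0.1993, 0.0649]
tcp_rot: [[-0.009, -0.107, 0.994], [0.003, 0.994, 0.107], [-1.0, 0.004, -0.008]]
contact_force: [-8.3, 4.5, 20.9]
opening: 0.0095
```

Contact, so I ease off and release.

Call:
apply_moves([
  {"dx":0,"dy":0,"dz":0.001,"turn":0},
  {"dx":0,"dy":0,"dz":0.001,"turn":0},
])

```text
clock: 6.93
position: [0.5164, -0.1997, 0.0666]
tcp_rot: [[-0.007, -0.107, 0.994], [0.002, 0.994, 0.107], [-1.0, 0.003, -0.007]]
contact_force: [-0.3, -0.7, -6.8]
opening: 0.0104
```

Call:
apply_moves([
  {"dx":0,"dy":0,"dz":0,"turn":0},
  {"dx":0,"dy":0,"dz":0,"turn":0},
  {"dx":0,"dy":0,"dz":0,"turn":0},
  {"dx":0,"dy":0,"dz":0,"turn":0},
  {"dx":0,"dy":0,"dz":0,"turn":0},
  {"dx":0,"dy":0,"dz":0,"turn":0},
  {"dx":0,"dy":0,"dz":0,"turn":0},
], grip=0)

```text
clock: 7.52
position: [0.5165, -0.1997, 0.0666]
tcp_rot: [[-0.007, -0.107, 0.994], [0.002, 0.994, 0.107], [-1.0, 0.003, -0.007]]
contact_force: [-0.1, -0.3, -0.1]
opening: 0.0854
```

Call:
apply_moves([
  {"dx":0,"dy":0,"dz":0.01,"turn":0},
  {"dx":0,"dy":0,"dz":0.04,"turn":0},
  {"dx":0,"dy":0,"dz":0.08,"turn":0},
  {"dx":0,"dy":0,"dz":0.12,"turn":0},
  {"dx":0,"dy":0,"dz":0.16,"turn":0},
  {"dx":0,"dy":0,"dz":0.2,"turn":0},
  {"dx":0,"dy":0,"dz":0.23,"turn":0},
  {"dx":0,"dy":0,"dz":0.24,"turn":0},
])

```text
clock: 8.18
position: [0.5182, -0.2012, 0.3123]
tcp_rot: [[0.001, -0.106, 0.994], [0.001, 0.994, 0.106], [-1.0, 0.001, 0.001]]
contact_force: [0.1, -1.0, -0.1]
opening: 0.0854
```

```bash
python3 - <<'E'
from h import *
i,im=snap("side","side3.png"); i,im=snap("wrist","wrist3.png"); s=sense();print(s["position"],s["contact_force"],s["moment"])
a=cv2.imread("pics/side3.png");b=cv2.imread("pics/wrist3.png"); cv2.imwrite("pics/rel.png",cv2.resize(np.hstack([a,b]),(800,300)))
E
```

```text
[ 0.51743242 -0.20026908  0.30904493] [-0.30298026 -0.99148959 -0.1711069 ] [-0.0026646   0.01195519 -0.02228703]
```

View pics/rel.png

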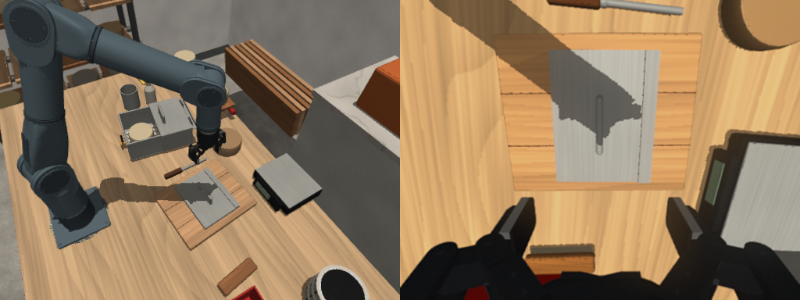

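View pics/wrist3.png

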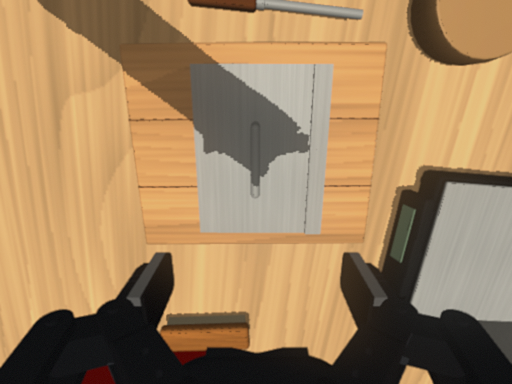

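The cover lies flat on the board: bar at (255,123)–(255,198), with the board's corners around it at columns 122–386 and rows 42–243. I'll check the offset numerically and move over to the lid.

```bash
python3 - <<'E'
from h import *
i=vision.camera_info("wrist")
b=np.array([onz(i,u,v,.024) for u,v in[(122,44),(386,42),(366,243),(146,243)]]).mean(0)
c=(onz(i,255,123,.084)+onz(i,255,198,.084))/2; print(b,c,np.linalg.norm((b-c)[:2]))
E
```

```text
[ 0.51399587 -0.199435    0.024     ] [ 0.51472337 -0.19931815  0.084     ] 0.0007368241088570666
```

Call:
apply_moves([
  {"dx":0,"dy":0.03,"dz":0,"turn":-0.02},
  {"dx":0,"dy":0.065,"dz":0,"turn":-0.05},
  {"dx":0,"dy":0.1,"dz":0,"turn":-0.08},
  {"dx":0,"dy":0.135,"dz":0,"turn":-0.11},
  {"dx":0,"dy":0.17,"dz":0,"turn":-0.14},
  {"dx":0,"dy":0.205,"dz":0,"turn":-0.17},
  {"dx":0,"dy":0.24,"dz":0,"turn":-0.2},
  {"dx":0,"dy":0.275,"dz":0,"turn":-0.23},
  {"dx":0,"dy":0.31,"dz":0,"turn":-0.243},
  {"dx":0,"dy":0.345,"dz":0,"turn":-0.243},
])

```text
clock: 9.12
position: [0.5159, 0.1462, 0.3071]
tcp_rot: [[-0.005, 0.136, 0.991], [0.001, 0.991, -0.136], [-1.0, 0.0, -0.005]]
contact_force: [1.2, -0.5, 0.0]
opening: 0.0856
```

Call:
apply_moves([
  {"dx":0.001,"dy":0.035,"dz":-0.002,"turn":0},
  {"dx":0.002,"dy":0.07,"dz":-0.005,"turn":0},
  {"dx":0.003,"dy":0.09,"dz":-0.007,"turn":0},
  {"dx":0.003,"dy":0.097,"dz":-0.007,"turn":0},
  {"dx":0.003,"dy":0.097,"dz":-0.007,"turn":0},
])

```text
clock: 9.53
position: [0.5175, 0.2447, 0.298]
tcp_rot: [[-0.008, 0.133, 0.991], [-0.001, 0.991, -0.133], [-1.0, -0.002, -0.008]]
contact_force: [-0.6, -0.1, 0.3]
opening: 0.0856
```

```bash
python3 - <<'E'
from h import *
s=sense();print(s["clock"],s["position"],np.round(s["joint_pos"],2))
i,im=snap("wrist","wrist4.png")
E
```

```text
9.5333 [0.51746413 0.24471384 0.29795832] [-0.97  0.38  0.6   1.69 -0.24  1.15 -0.44]
```

View pics/wrist4.png

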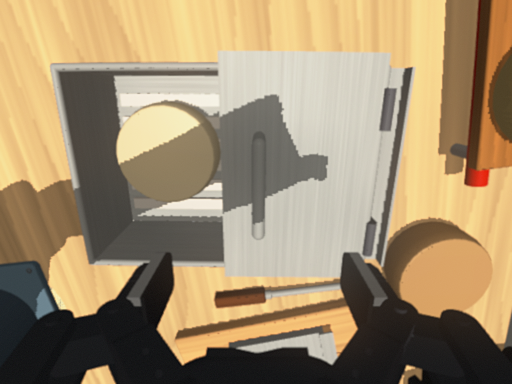

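The lid is still closed. Its bar runs from (259,133) to (259,239), and the hinge knuckles are at (388,110) and (370,237).

```bash
python3 - <<'E'
from h import *
i=vision.camera_info("wrist")
a=onz(i,259,133,.188);b=onz(i,259,239,.188);c=(a+b)/2;print(a,b,c,np.linalg.norm(a-b))
h1=onz(i,388,110,.145);h2=onz(i,370,237,.145);h=(h1+h2)/2;print(h1,h2,h)
w=-.137;u=np.array([np.cos(w),np.sin(w)]);print("bar->hinge along",(h-c)[:2]@u)
r=np.hypot(.125,.0465);a0=np.arctan2(.0465,.125)
for t in np.arange(0,61,5):
    A=a0+np.radians(t);dx=.125-r*np.cos(A);print(t,np.round([dx*u[0],dx*u[1],r*np.sin(A)-.0465],4))
E
```

```text
[0.52663551 0.29300601 0.188     ] [0.5132296  0.19380015 0.188     ] [0.51993255 0.24340308 0.188     ] 0.1001075488886067
[0.65287075 0.29292582 0.145     ] [0.63355201 0.15734565 0.145     ] [0.64321138 0.22513573 0.145     ]
bar->hinge along 0.1246185284545498
0 [ 0. -0. -0.]
5 [ 0.0045 -0.0006  0.0107]
10 [ 0.0099 -0.0014  0.021 ]
15 [ 0.0161 -0.0022  0.0308]
20 [ 0.0232 -0.0032  0.0399]
25 [ 0.0311 -0.0043  0.0485]
30 [ 0.0396 -0.0055  0.0563]
35 [ 0.0488 -0.0067  0.0633]
40 [ 0.0586 -0.0081  0.0695]
45 [ 0.0688 -0.0095  0.0748]
50 [ 0.0795 -0.011   0.0791]
55 [ 0.0905 -0.0125  0.0826]
60 [ 0.1018 -0.014   0.085 ]
```

Call:
apply_moves([
  {"dx":0.002,"dy":-0.001,"dz":-0.03,"turn":0},
  {"dx":0.002,"dy":-0.001,"dz":-0.065,"turn":0},
  {"dx":0.002,"dy":-0.001,"dz":-0.1,"turn":0},
  {"dx":0.002,"dy":-0.001,"dz":-0.12,"turn":0},
  {"dx":0.002,"dy":-0.001,"dz":-0.128,"turn":0},
  {"dx":0.002,"dy":-0.001,"dz":-0.129,"turn":0},
])

```text
clock: 10.08
position: [0.5194, 0.2388, 0.1682]
tcp_rot: [[-0.01, 0.139, 0.99], [-0.004, 0.99, -0.139], [-1.0, -0.005, -0.009]]
contact_force: [-0.3, -0.2, 0.4]
opening: 0.0851
```

Call:
apply_moves([
  {"dx":0,"dy":0,"dz":0,"turn":0},
  {"dx":0,"dy":0,"dz":0,"turn":0},
  {"dx":0,"dy":0,"dz":0,"turn":0},
  {"dx":0,"dy":0,"dz":0,"turn":0},
  {"dx":0,"dy":0,"dz":0,"turn":0},
  {"dx":0,"dy":0,"dz":0,"turn":0},
  {"dx":0,"dy":0,"dz":0,"turn":0},
  {"dx":0,"dy":0,"dz":0,"turn":0},
], grip=255, force=40)

```text
clock: 10.75
position: [0.517, 0.2395, 0.1685]
tcp_rot: [[-0.015, 0.138, 0.99], [-0.003, 0.99, -0.138], [-1.0, -0.005, -0.014]]
contact_force: [-7.8, -0.1, 8.6]
opening: 0.0106
```

The lid bar is gripped. Now I follow the arc in small steps.

Call:
apply_moves([
  {"dx":0.0022,"dy":-0.0003,"dz":0.0054,"turn":0},
  {"dx":0.0045,"dy":-0.0006,"dz":0.0107,"turn":0},
  {"dx":0.0071,"dy":-0.001,"dz":0.0159,"turn":0},
  {"dx":0.0099,"dy":-0.0014,"dz":0.021,"turn":0},
  {"dx":0.013,"dy":-0.0018,"dz":0.026,"turn":0},
  {"dx":0.0161,"dy":-0.0022,"dz":0.0308,"turn":0},
  {"dx":0.0196,"dy":-0.0027,"dz":0.0354,"turn":0},
  {"dx":0.0232,"dy":-0.0032,"dz":0.04,"turn":0},
  {"dx":0.0271,"dy":-0.0037,"dz":0.0443,"turn":0},
  {"dx":0.0311,"dy":-0.0043,"dz":0.0485,"turn":0},
])

```text
clock: 11.58
position: [0.5461, 0.2354, 0.2173]
tcp_rot: [[-0.02, 0.137, 0.99], [-0.003, 0.991, -0.137], [-1.0, -0.006, -0.019]]
contact_force: [-8.8, -0.3, -0.1]
opening: 0.0109
```

Call:
apply_moves([
  {"dx":0.005,"dy":-0.0006,"dz":0.004,"turn":0},
  {"dx":0.0095,"dy":-0.0012,"dz":0.0078,"turn":0},
  {"dx":0.014,"dy":-0.0018,"dz":0.0114,"turn":0},
  {"dx":0.0187,"dy":-0.0024,"dz":0.0148,"turn":0},
  {"dx":0.0235,"dy":-0.0031,"dz":0.018,"turn":0},
  {"dx":0.0285,"dy":-0.0038,"dz":0.021,"turn":0},
  {"dx":0.0335,"dy":-0.0045,"dz":0.0238,"turn":0},
  {"dx":0.0387,"dy":-0.0052,"dz":0.0263,"turn":0},
])

```text
clock: 12.25
position: [0.5836, 0.2302, 0.2457]
tcp_rot: [[-0.024, 0.137, 0.99], [-0.002, 0.991, -0.137], [-1.0, -0.005, -0.023]]
contact_force: [-12.3, -1.1, 11.3]
opening: 0.0104
```

```bash
python3 - <<'E'
from h import *
s=sense();print(s["clock"],s["position"],s["contact_force"],s["moment"])
i,im=snap("side","side5.png")
a=cv2.imread("pics/side5.png")[60:240,90:330]; cv2.imwrite("pics/lid45.png",cv2.resize(a,None,fx=3.3,fy=3.3))
E
```

```text
12.25 [0.5835563  0.23020808 0.24573181] [-12.33798092  -1.05540742  11.29590623] [-0.16784214  2.9297471  -0.02757172]
```

View pics/lid45.png

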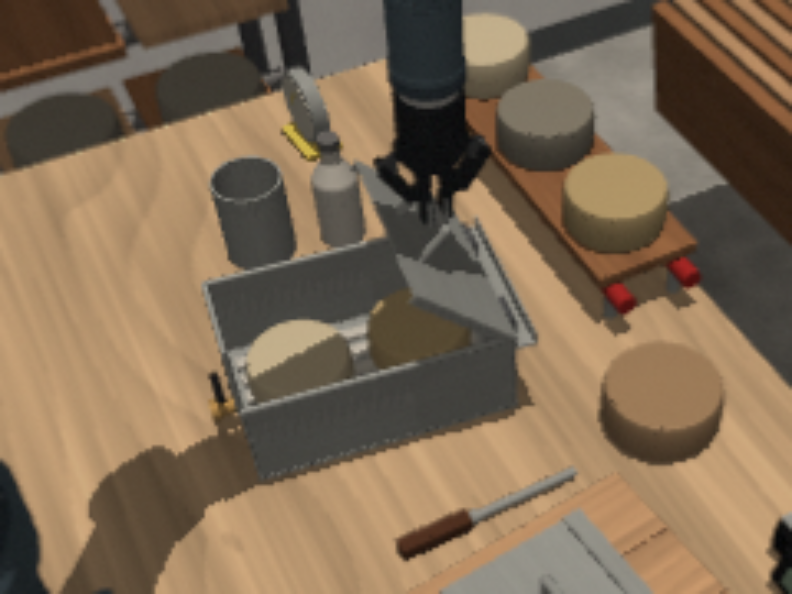

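The lid is following at about 45°. I continue to 60°.

Call:
apply_moves([
  {"dx":0.005,"dy":-0.0006,"dz":0.001,"turn":0},
  {"dx":0.01,"dy":-0.0013,"dz":0.0025,"turn":0},
  {"dx":0.015,"dy":-0.002,"dz":0.004,"turn":0},
  {"dx":0.02,"dy":-0.0026,"dz":0.005,"turn":0},
  {"dx":0.025,"dy":-0.0033,"dz":0.006,"turn":0},
  {"dx":0.03,"dy":-0.004,"dz":0.007,"turn":0},
  {"dx":0.034,"dy":-0.0045,"dz":0.0076,"turn":0},
  {"dx":0.037,"dy":-0.0048,"dz":0.008,"turn":0},
  {"dx":0.037,"dy":-0.0048,"dz":0.008,"turn":0},
  {"dx":0.037,"dy":-0.0048,"dz":0.008,"turn":0},
])

```text
clock: 13.13
position: [0.6236, 0.2246, 0.2562]
tcp_rot: [[-0.018, 0.138, 0.99], [-0.002, 0.99, -0.138], [-1.0, -0.004, -0.018]]
contact_force: [-4.7, -1.3, 5.6]
opening: 0.0101
```

```bash
python3 - <<'E'
from h import *
s=sense();print(s["clock"],s["position"],s["contact_force"],s["moment"],s["opening"])
p=np.array(s["position"]);R=np.array(s["tcp_rot"]);g=p-.019*R[:,0];print(g)
u=np.array([.9906,-.1366]);hd=u@(np.array([.6432,.2252])-g[:2]);hz=g[2]-.1415;print(hd,hz,np.hypot(hd,hz),np.degrees(np.arctan2(hz,hd))-20.4)
snap("wrist","wrist6.png")
i,im=snap("side","side6.png")
a=cv2.imread("pics/side6.png")[100:230,140:270]; cv2.imwrite("pics/lid60.png",cv2.resize(a,None,fx=4.6,fy=4.6,interpolation=cv2.INTER_CUBIC))
i,im=snap("top","top6.png")
a=cv2.imread("pics/top6.png")[155:290,135:365]; cv2.imwrite("pics/top60.png",cv2.resize(a,None,fx=3.4,fy=3.4,interpolation=cv2.INTER_CUBIC))
E
```

```text
13.1333 [0.62361759 0.22457326 0.25624767] [-4.65229496 -1.31450264  5.58529278] [-0.1321958   1.06639149 -0.03563583] 0.010143944666274884
[0.62396191 0.22460348 0.27524453]
0.018975766221442012 0.13374452903076575 0.13508396925376512 61.524732753614096
```

View pics/lid60.png

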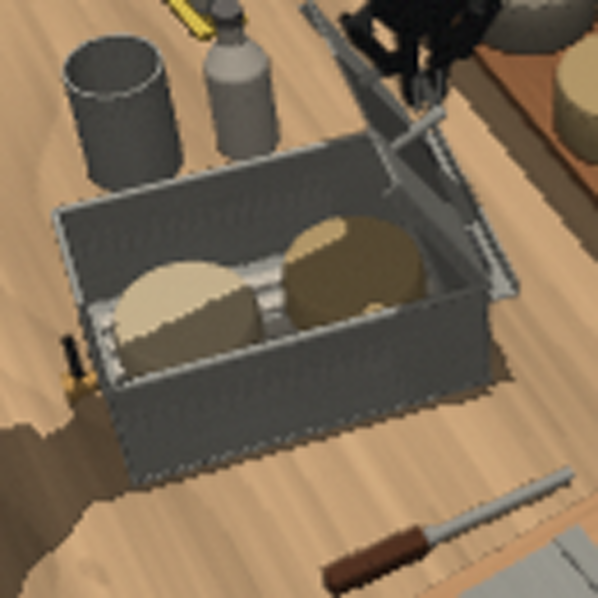

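View pics/wrist6.png

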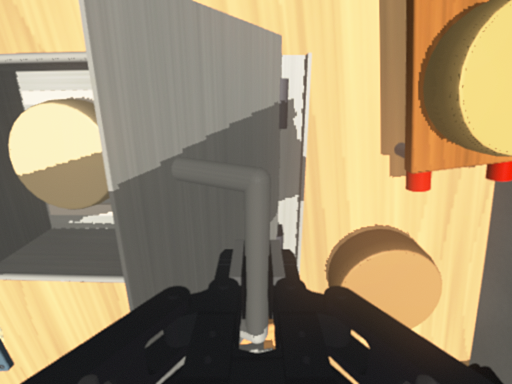

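View pics/top60.png

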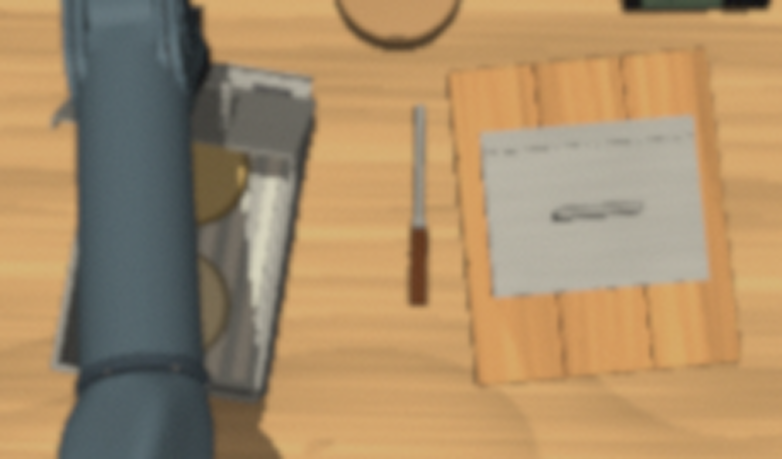

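The side crop shows both cheeses in place and the lid's far front corner at about (308,5). The wrist view shows the lid's front edge from (82,0) to (132,305). In the top view the cover sits centred on the board and the trier hasn't moved. I'll cross-check the lid angle optically.

```bash
python3 - <<'E'
from h import *
H=np.array([.6432,.2252,.1415]);w=-.137;u=np.array([np.cos(w),np.sin(w),0]);v=np.array([-np.sin(w),np.cos(w),0])
def plane(i,px,y):
    o,d=ray(i,*px); t=(y-(o-H)@v)/(d@v); p=o+t*d-H; a,z=-(p@u),p[2]; return a,z,np.hypot(a,z),np.degrees(np.arctan2(z,a))
i=vision.camera_info("side"); print("side corner",plane(i,(140+308/4.6,100+5/4.6),.121))
i=vision.camera_info("wrist")
for px in [(85,20),(108,160),(130,295)]:
    o,d=ray(i,*px)
    q=o-H; A=np.array([-(q@u),q[2]]);D=np.array([-(d@u),d[2]])
    for t in np.roots([D@D,2*A@D,A@A-.164**2]):
        P=A+t*D; print(px,P,np.degrees(np.arctan2(P[1],P[0])),(q+t*d)@v)
print(sense()["qd"])
E
```

```text
side corner (np.float64(0.07729446867386197), np.float64(0.13631785479955524), np.float64(0.15670670829523303), np.float64(60.44604930896241))
(85, 20) [ 0.16342871 -0.01367687] -4.783767403868226 0.13885164988672535
(85, 20) [0.07727403 0.14465381] 61.888876622915326 0.10455664671790027
(108, 160) [ 0.16330744 -0.01505588] -5.267407138683856 0.020193292546208785
(108, 160) [0.07676881 0.14492256] 62.08880398973094 0.055507301622763947
(130, 295) [ 0.16350137 -0.01277901] -4.46906241300947 -0.13291132267212546
(130, 295) [0.07760431 0.14447689] 61.75797587682084 -0.008640333434158874
[-0.00013889  0.00078969 -0.00165625 -0.00069857  0.00078085 -0.00253532
 -0.00081327]
```

Kinematics and the two optical checks give 60.4–62°, which is within tolerance. I make a 1° trim and a hold.

Call:
apply_moves([
  {"dx":-0.001,"dy":0,"dz":0,"turn":0},
  {"dx":-0.002,"dy":0,"dz":0,"turn":0},
  {"dx":-0.002,"dy":0,"dz":0,"turn":0},
  {"dx":-0.002,"dy":0,"dz":0,"turn":0},
  {"dx":-0.002,"dy":0,"dz":0,"turn":0},
  {"dx":-0.002,"dy":0,"dz":0,"turn":0},
  {"dx":-0.002,"dy":0,"dz":0,"turn":0},
  {"dx":-0.002,"dy":0,"dz":0,"turn":0},
  {"dx":-0.002,"dy":0,"dz":0,"turn":0},
  {"dx":-0.002,"dy":0,"dz":0,"turn":0},
])

```text
clock: 14.12
position: [0.6213, 0.2249, 0.256]
tcp_rot: [[-0.018, 0.138, 0.99], [-0.001, 0.99, -0.138], [-1.0, -0.004, -0.018]]
contact_force: [-1.8, 2.3, -4.6]
opening: 0.0105
```

```bash
python3 - <<'E'
from h import *
s=sense();p=np.array(s["position"]);R=np.array(s["tcp_rot"]);g=p-.019*R[:,0]
u=np.array([.9906,-.1366]);hd=u@(np.array([.6432,.2252])-g[:2]);hz=g[2]-.1415
print(s["clock"],p,s["contact_force"],s["opening"],np.degrees(np.arctan2(hz,hd))-20.4)
i,im=snap("wrist","wrist7.png");H=np.array([.6432,.2252,.1415])
print(np.abs(cv2.imread("pics/wrist7.png").astype(int)-cv2.imread("pics/wrist6.png")).mean(), sense()["position"])
snap("wrist","wrist8.png"); print(np.abs(cv2.imread("pics/wrist7.png").astype(int)-cv2.imread("pics/wrist8.png")).mean())
manip.close_job()
E
```

```text
14.1167 [0.62133773 0.22488566 0.2560036 ] [-1.76278117  2.26531889 -4.63167024] 0.01045139537192596 60.54768063736558
4.206544664171007 [0.62136334 0.2248887  0.25603469]
0.6886206732855903
the job is handed in; nothing more can be done
```

The cover is lying flat on the board and the gripper is holding the rear lid open at about 60.5°. I handed the job in at about 14 s of the 62 s allowed; no verdict is reported.

- **Cover:** I lifted it off by its bar and laid it down. The wrist camera put its handle about 1 mm from the board's centre, and it was let go with the lid still closed.
- **Lid:** The arm position gave 60.5° at the end. Before a final trim of about 1°, the arm position read 61.5° and the two camera checks read 60.4° and 61.8–62.1°. They differ by up to about 1.6°, but all are within the 6° allowed. The gripper was still closed on the bar (10.5 mm opening), and the arm was steady.
- **Cheeses and other items:** In the last pictures nothing looked disturbed: both cheeses were in the tub, and the trier, jug, bottle and big wheel had not visibly moved. I judged this by eye and did not measure it. The brush was not checked after the cover was laid down.

No check failed.

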